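Index the ink carousel to the next slot

ROBOT

A 7-joint arm with a two-finger parallel gripper is mounted at the origin on the work surface. World frame = base frame: x ahead of the robot, y to its left, z up, the work surface at z = 0. Lengths are in m, angles in rad, forces in N, time in s.
With the tool pointing down it reaches from about 0.425 to 0.875 m from the base axis. Payload 4.7 kg.
Tool frame: the origin (TCP) lies midway between the tips of the shut fingers; the grasp point (between the pads) lies 19 mm behind it (ctrl.grip_point_offset is the distance from the TCP to the grasp point, in m); z points along the fingers, y is the line along which they close (so a half turn about z gives the same grasp; the last joint's range is limited). The gripper opens to 87 mm and grips with 3 to 60 N. Pads are 19 mm wide; open, the fingers measure 117 mm over their backs; the gripper's body (75 mm by 190 mm) begins 51 mm behind the grasp point.
Start: joints at [1.129, 0.321, -0.07, 1.45, 0.023, 1.371, -0.057], TCP at [0.286, -0.584, 0.223] pointing down, gripper open.
Joint ranges: [-2.86, 2.86], [-0.3, 2.09], [-1.38, 1.24], [0.06, 2.45], [-1.56, 4.7], [0.09, 2.05], [-2.69, 2.69]. Speed limits (rad/s): [2.57, 2.57, 3.14, 3.14, 3.14, 3.14, 3.14].

INTERFACE

Orientations are given as a rotation vector (axis times angle).
In Python, from bench import ctrl gives the robot as it stands. The module is installed in compiled form; this text tells all that it offers.
- The arm moves only by the shell command python3 -m handwheel 'ROWS' [OPENING] [FORCE]. ROWS is JSON, a list of rows, each an object of numbers: "x", "y", "z": the shift along the tool's x, y, z in m; "wx", "wy", "wz": the turn, a rotation vector about the tool's x, y, z in degrees. A call has 1 to 10 rows; each row is the pose to reach, as a shift and turn from the pose commanded when the call began, along the tool's axes at that moment; what a row does not reach only later rows make up. A row lasts 1/12 s, in which the tool goes at most 41.7 mm and 7.16 degrees, less where a joint would pass 70% of its speed; a pose out of reach is approached as far as the arm can. A call with a gripper value outside its range is refused whole. OPENING is the finger opening in m, from 0 to 0.087, set as the call begins (- or left out, the last holds). The fingers move at their own pace and stop on an object; FORCE is the grip in N (left out, the last holds). Time passes only in rows, so rows that repeat a pose let the fingers close. It gives the time, the measured TCP pose, the force, the opening and the grip force at its end, in the units of the state.
- ctrl.get_state(): the state, without advancing time (a new reading comes with each control period).
- ctrl.get_image(name): name is "side" or "top"; returns a dict with "image" (420x560x3 uint8, red, green, blue), "K" (3x3 intrinsics, pixels), "world_to_cam" (4x4, takes a point from world to camera coordinates). Camera axes: x right, y down, z forward; pixel columns grow to the right and rows downward; lengths in m; the calibration is good to about 2 mm. A picture is of the moment at which its call begins. There is no depth.
- ctrl.close_job(): hands the job in; it is judged then, once.
The state is a dict: "time": time; "joint_positions": joint angles; "qd": joint speeds; "joint_torque": joint torques, N m; "position": TCP position; "tool_rot": TCP orientation; "ft_force": force on the tool from outside, world axes, zero at the start; "torque": the same for the moment, N m; "grip_width": opening from 0.0 (shut) to 1.0 (fully open); "grip_force": force on a finger pad.
Only numpy, scipy, OpenCV 4.12 (cv2) and the standard library are available. Lean on these libraries where they do the work, as an engineer would, in place of code of your own. Each camera call takes 0.05 s, during which the arm holds its last target. There are 200 camera calls.

TASK

Bring the next ink tin under the nozzle by indexing the carousel one slot, to the slot marked by the green tag: press the red spring plunger down with the fingertips, turn the turntable by it while it is held in, and let the plunger spring up fully home in that slot, then move clear. Do not touch or tip the three ink tins that ride on the turntable, and leave the stock tin and the ink knife on the bench where they are.

Things in the scene. Friction and masses are not known exactly. Their poses are not given: they have to be found in the camera images.
- carousel: Fixed foot: grey disc 440 mm across, 8 mm thick. Origin on the turntable's axis at bench level; x axis points to the nozzle's post (188 mm out, 178 mm high; nozzle tip 66 mm out at z 140 mm); the plunger starts on the -x side. Above it a fixed dark index ring (radius 106 to 136 mm, top z 37 mm) with a slot every 60 degrees, and the aluminium turntable (radius 106 mm, top z 52 mm).
- turntable (a joint): Turntable angle about the vertical, rad; 0 at the start slot, positive counter-clockwise from above; neighbouring slots at +1.047 and -1.047. Locked (0.015 rad of play) while the plunger is up; with it pressed, turns with light friction (under 1 N at the plunger) and stays where left.
- plunger (a joint): How far the plunger is pressed down, m: 0 up and home in a slot, 0.012 at its stop. Spring 3 N at first, 8 N at the stop. From about 0.008 the locking pin is clear and the table turns. Let go between slots it stays down at about 0.008 until turned on to a slot; let go within about 4 mm (at the plunger) of a slot, it centres itself and springs home.
- cup (a point): Centre of the floor of the plunger's red dished cap, open upward, 152 mm from the axis; turns and sinks with the plunger: z 54 mm up, 42 mm fully in. Recess 45 mm across, 10 mm deep, rim 3 mm thick, 2 mm proud of the black housing (60 mm across) around it on the turntable. Press straight down in it; the same fingertips then push its rim sideways along the arc.
- green_tag: Green disc, 32 mm across and 4 mm thick, fixed on the foot 201 mm from the turntable's axis, just outside the slot to turn to (same direction from the axis). It is at the slot next to the start slot, on either side. Origin: centre of its underside.
- white_tag: White disc of the same size and radius at the neighbouring slot on the other side: not the one to turn to. Origin: centre of its underside.
- tin_blue: Loose closed ink tin, steel with a blue band and lid spot, diameter 52 mm, height 48 mm, 0.16 kg, standing on the turntable about 66 mm from its centre, on the side away from the plunger. Origin: centre of its underside. Not to be touched.
- tin_yellow: Loose closed ink tin, steel with a yellow band and lid spot, diameter 52 mm, height 48 mm, 0.16 kg, standing on the turntable about 66 mm from its centre, on the side away from the plunger. Origin: centre of its underside. Not to be touched.
- tin_red: Loose closed ink tin, steel with a red band and lid spot, diameter 52 mm, height 48 mm, 0.16 kg, standing on the turntable about 66 mm from its centre, on the side away from the plunger. Origin: centre of its underside. Not to be touched.
- stock_tin: Loose black tin with a paper label and an orange band, 84 mm across, 80 mm high, on the bench to the left. Origin: centre of its underside. To be left alone.
- ink_knife: Loose spatula lying on the bench to the right. Origin: its underside near the middle. To be left alone.

How it is judged:
On the way, in this order (a step that is already met when the one before it is completed fails the run):
1. the plunger is pressed in by the fingers with the table still at the start slot (value of joint plunger above 0.0075 m and contact force between the fingers and anything else above 1 N and value of joint turntable between -0.1 and 0.1 rad), for 0.05 s.
2. the plunger has been brought round to the slot at the green tag (horizontal distance between cup and green_tag below 0.06 m), for 0.05 s.
At the end, for the whole second after the job is handed in: The turntable is locked one slot on, at the green tag (within 0.035 rad of 1.047 rad from the start slot), at rest, the plunger sprung up to within 2 mm of fully home, and the three tins stand upright on the turntable (horizontal distance between cup and green_tag below 0.06 m and (value of joint turntable between 1.0122 and 1.0822 rad or value of joint turntable between -1.0822 and -1.0122 rad) and value of joint plunger below 0.002 m and velocity of joint turntable between -0.02 and 0.02 rad/s and angle between each of tin_blue, tin_yellow, tin_red's own z axis and vertical below 0.1 rad and horizontal distance between each of tin_blue, tin_yellow, tin_red and carousel below 0.085 m and height (world z) of tin_blue between 0.045 and 0.06 m and height (world z) of tin_yellow between 0.045 and 0.06 m and height (world z) of tin_red between 0.045 and 0.06 m); the robot touches nothing.
It fails at once if an ink tin on the turntable is touched by the robot (contact force between any of the fingers, the arm and tin_blue above 0.3 N or contact force between any of the fingers, the arm and tin_yellow above 0.3 N or contact force between any of the fingers, the arm and tin_red above 0.3 N).
It fails at once if an ink tin is lifted, tipped or thrown off the turntable (angle between any of tin_blue, tin_yellow, tin_red's own z axis and vertical above 0.25 rad or height (world z) of any of tin_blue, tin_yellow, tin_red above 0.065 m or horizontal distance between any of tin_blue, tin_yellow, tin_red and carousel above 0.09 m).
It fails at once if the stock tin or the ink knife is moved by more than 10 mm (distance of any of stock_tin, ink_knife from where it was at the start of the episode above 0.01 m).
It also fails if it takes over 38 s, if anything falls off the work surface, if the arm or the gripper's body presses on something with over 40 N, if the wrist force passes 120 N, or if a joint passes its speed limit or range.

## Working session

There is one attempt and no reset: what is moved stays moved. The work goes in short steps, Python scripts to look and compute and a shell command to move; the robot and the scene stay as the last step left them, time stands still between calls to the robot, and variables do not carry over. Pictures are saved under pics/ and viewed, at most 10 in all, crops included, and the job is handed in when it is done.

```bash
mkdir -p pics
python3 - <<'E'
from bench import ctrl
import cv2
s=ctrl.get_state();print(s)
for n in("side","top"):
    d=ctrl.get_image(n);cv2.imwrite(f"pics/{n}0.png",d["image"][:,:,::-1]);print(d["K"],d["world_to_cam"])
E
```

```text
{'time': 0.0, 'joint_positions': array([ 1.12910969,  0.32182913, -0.07008052,  1.45167884,  0.02260692,
        1.37077075, -0.05688148]), 'qd': array([ 0.00156435, -0.0013215 , -0.00093418,  0.00053232, -0.00104291,
       -0.00101701, -0.00056245]), 'joint_torque': array([ 3.82304770e-04, -4.91292250e+01, -4.04002592e-01, -3.12534928e+01,
       -6.42914884e-02,  4.38415934e-02,  1.69747864e-04]), 'position': array([ 0.28581976, -0.58317776,  0.22145556]), 'tool_rot': array([-3.05857237e+00, -7.09426104e-01,  8.33486646e-04]), 'ft_force': array([0.06889889, 0.51025299, 0.61041694]), 'torque': array([-0.00877485,  0.05165748,  0.0144903 ]), 'grip_force': 0.0, 'grip_width': 1.001676705678728}
[[383.55216849   0.         273.9374667 ]
 [  0.         383.55216849 208.97613381]
 [  0.           0.           1.        ]] [[-0.97472008 -0.22318816 -0.01038282  0.53346201]
 [-0.15001859  0.68819225 -0.70984917  0.16704924]
 [ 0.16557531 -0.69034663 -0.70427718  0.95815143]
 [ 0.          0.          0.          1.        ]]
[[464.72610738   0.         271.38811656]
 [  0.         464.72610738 217.58995648]
 [  0.           0.           1.        ]] [[ 1.43282182e-02 -9.99896614e-01  1.20998318e-03 -2.57507354e-02]
 [-9.97955407e-01 -1.43757624e-02 -6.22763478e-02  5.42966066e-01]
 [ 6.22873037e-02 -3.15200161e-04 -9.98058211e-01  1.47150582e+00]
 [ 0.00000000e+00  0.00000000e+00  0.00000000e+00  1.00000000e+00]]
```

View pics/top0.png

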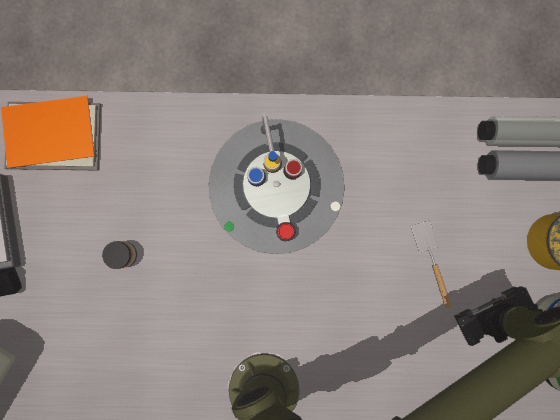

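View pics/side0.png

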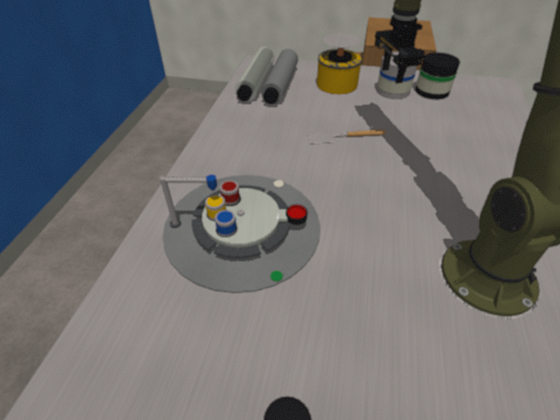

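The top view shows the plunger cap at (286,231), the green tag at (229,226), the white tag at (335,206) and the axis near (277,184). The tins are on the far side. The side view agrees. Next I fit the carousel pose from the cap and tags.

```bash
cat > h.py <<'E'
from bench import ctrl
import cv2, numpy as np
from scipy.spatial.transform import Rotation as R
def cast(d,uv,z):
    W=d["world_to_cam"]; r=W[:3,:3].T; c=-r@W[:3,3]
    v=r@np.linalg.solve(d["K"],[*uv,1]); return (c+v*(z-c[2])/v[2])[:2]
def blob(d,kind,near,rad=30):
    h=cv2.cvtColor(d["image"],cv2.COLOR_RGB2HSV)
    H,S,V=[h[:,:,i].astype(int) for i in range(3)]
    m={"red":((H<8)|(H>172))&(S>150)&(V>80),"green":(abs(H-68)<18)&(S>120),"white":(S<40)&(V>195)}[kind].astype(np.uint8)
    n,_,st,ce=cv2.connectedComponentsWithStats(m)
    k=[i for i in range(1,n) if st[i,4]>15 and np.hypot(*(ce[i]-near))<rad]
    k=max(k,key=lambda i:st[i,4]); return ce[k],st[k]
E
python3 - <<'E'
from h import *
P={}
for n,pts in(("top",dict(red=(286,231),green=(229,226),white=(335,206))),("side",dict(red=(297,213),green=(277,276),white=(279,183)))):
    d=ctrl.get_image(n)
    for k,p in pts.items():
        c,st=blob(d,k,p,12); w=cast(d,c,.06 if k=="red" else .012); P[n,k]=w; print(n,k,c.round(1),st[2:],w.round(4))
s=1 if True else 0
for n in("top","side","mean"):
    A=[P[n,k] if n!="mean" else (P["top",k]+P["side",k])/2 for k in("red","green","white")]
    g=np.sign(np.cross(A[1]-A[2],A[0]-A[2]));  
    for sg in(1,-1):
        L=np.array([[.152,0],[.201*.5,sg*.201*3**.5/2],[.201*.5,-sg*.201*3**.5/2]])
        a=np.mean(A,0);l=L.mean(0)
        U,_,Vt=np.linalg.svd((L-l).T@(A-a)); D=np.diag([1,np.linalg.det(U@Vt)]);Rm=(U@D@Vt).T
        e=(L-l)@Rm.T+a-A
        ax=a-Rm@l
        print(n,sg,"axis",ax.round(4),"dir deg",np.degrees(np.arctan2(Rm[1,0],Rm[0,0])).round(2),"res",np.linalg.norm(e,axis=1).round(4))
E
```

```text
top red [285.5 231.2] [ 16  17 201] [ 0.499  -0.0625]
top green [228.6 226.1] [ 9  9 60] [0.5144 0.119 ]
top white [335.1 205.8] [ 9  9 66] [ 0.5844 -0.2224]
side red [296.2 211.6] [ 19  14 215] [ 0.4989 -0.0618]
side green [276.2 275.5] [11 10 91] [0.5137 0.1214]Traceback (most recent call last):
  File "<stdin>", line 6, in <module>
  File "h.py", line 13, in blob
    k=max(k,key=lambda i:st[i,4]); return ce[k],st[k]
ValueError: max() iterable argument is empty
```

```bash
python3 -m handwheel '[{"x":0.15,"y":-0.134,"wz":45},{"x":0.421,"y":-0.375,"wz":45},{"x":0.421,"y":-0.375,"wz":45},{"x":0.421,"y":-0.375,"wz":45},{"x":0.421,"y":-0.375,"wz":45},{"x":0.421,"y":-0.375,"wz":45},{"x":0.421,"y":-0.375,"wz":45},{"x":0.421,"y":-0.375,"wz":45},{"x":0.421,"y":-0.375,"wz":45},{"x":0.421,"y":-0.375,"wz":45}]' 0 20
cat > d.py <<'E'
from h import *
import sys
s=ctrl.get_state(); p=s["position"]; r=R.from_rotvec(s["tool_rot"]).as_matrix()
print("t",s["time"],"p",p.round(4),"F",s["ft_force"].round(1),"w",round(s["grip_width"],2),"j",s["joint_positions"].round(2))
print("toolx",r[:,0].round(3),"y",r[:,1].round(3),"z",r[:,2].round(3))
for a in sys.argv[1:]:
    t=np.array(eval(a)); print(a,"tool shift mm",(r.T@(t-p)*1000).round(1))
E
python3 d.py '(.499,-.062,.12)'
```

```text
t 0.2 p [ 0.2859 -0.5834  0.2219] F [-0.2  0.3  0.1] w 1.0 j [ 1.13  0.32 -0.07  1.45  0.02  1.37 -0.06]
toolx [ 0.898  0.44  -0.   ] y [ 0.44  -0.898 -0.001] z [-0.001  0.001 -1.   ]
(.499,-.062,.12) tool shift mm [ 420.8 -374.2  102.3]invalid input at $[0]: expected keys x, y, z, wx, wy, wz
```

Every key has to be given in each row.

```bash
python3 -m handwheel '[{"x":0.42,"y":-0.374,"z":0,"wx":0,"wy":0,"wz":45},{"x":0.42,"y":-0.374,"z":0,"wx":0,"wy":0,"wz":45},{"x":0.42,"y":-0.374,"z":0,"wx":0,"wy":0,"wz":45},{"x":0.42,"y":-0.374,"z":0,"wx":0,"wy":0,"wz":45},{"x":0.42,"y":-0.374,"z":0,"wx":0,"wy":0,"wz":45},{"x":0.42,"y":-0.374,"z":0,"wx":0,"wy":0,"wz":45},{"x":0.42,"y":-0.374,"z":0,"wx":0,"wy":0,"wz":45},{"x":0.42,"y":-0.374,"z":0,"wx":0,"wy":0,"wz":45},{"x":0.42,"y":-0.374,"z":0,"wx":0,"wy":0,"wz":45},{"x":0.42,"y":-0.374,"z":0,"wx":0,"wy":0,"wz":45}]' 0 20
python3 d.py '(.499,-.062,.12)'
```

```text
time: 1.03
position: [0.4414, -0.202, 0.2227]
tool_rot: [3.098, -0.516, 0.001]
ft_force: [0.6, -0.2, 0.1]
grip_width: 0.33
grip_force: 0.0
t 1.0333 p [ 0.4414 -0.202   0.2227] F [ 0.6 -0.2  0.1] w 0.33 j [ 0.7  -0.02 -0.32  1.84 -0.01  1.32 -1.52]
toolx [ 0.946 -0.324  0.   ] y [-0.324 -0.946  0.   ] z [ 0.    -0.001 -1.   ]
(.499,-.062,.12) tool shift mm [   9.1 -151.2  102.6]
```

```bash
python3 -m handwheel '[{"x":0.009,"y":-0.147,"z":0.1,"wx":0,"wy":0,"wz":0},{"x":0.009,"y":-0.147,"z":0.1,"wx":0,"wy":0,"wz":0},{"x":0.009,"y":-0.147,"z":0.1,"wx":0,"wy":0,"wz":0},{"x":0.009,"y":-0.147,"z":0.1,"wx":0,"wy":0,"wz":0},{"x":0.009,"y":-0.147,"z":0.1,"wx":0,"wy":0,"wz":0},{"x":0.009,"y":-0.147,"z":0.1,"wx":0,"wy":0,"wz":0},{"x":0.009,"y":-0.147,"z":0.1,"wx":0,"wy":0,"wz":0},{"x":0.009,"y":-0.147,"z":0.1,"wx":0,"wy":0,"wz":0}]'
python3 d.py '(.499,-.062,.06)'
python3 - <<'E'
from h import *
d=ctrl.get_image("side");cv2.imwrite("pics/side1.png",cv2.resize(d["image"][130:330,150:420,::-1],None,fx=2.9,fy=2.9))
E
```

```text
time: 1.7
position: [0.4975, -0.07, 0.1235]
tool_rot: [3.097, -0.519, 0.002]
ft_force: [0.5, -0.5, -0.3]
grip_width: 0.004
grip_force: 0.0
t 1.7 p [ 0.4975 -0.07    0.1235] F [ 0.5 -0.5 -0.3] w 0.0 j [ 0.53  0.11 -0.47  1.92  0.06  1.12 -1.86]
toolx [ 0.945 -0.326  0.001] y [-0.326 -0.945  0.001] z [ 0.001 -0.001 -1.   ]
(.499,-.062,.06) tool shift mm [-1.3 -8.1 63.5]
```

View pics/side1.png

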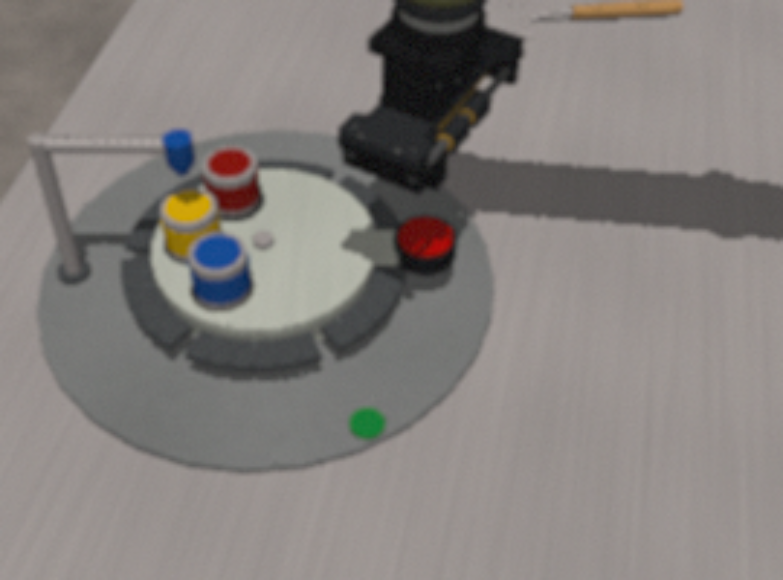

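The shut fingertips sit at about (425,185) in the crop, just above the cap at (427,245), which matches the projection. Next I centre over the cap and go down to just above the rim.

```bash
python3 -m handwheel '[{"x":-0.001,"y":-0.008,"z":0.02,"wx":0,"wy":0,"wz":0},{"x":-0.001,"y":-0.008,"z":0.046,"wx":0,"wy":0,"wz":0},{"x":-0.001,"y":-0.008,"z":0.046,"wx":0,"wy":0,"wz":0},{"x":-0.001,"y":-0.008,"z":0.046,"wx":0,"wy":0,"wz":0},{"x":-0.001,"y":-0.008,"z":0.046,"wx":0,"wy":0,"wz":0},{"x":-0.001,"y":-0.008,"z":0.046,"wx":0,"wy":0,"wz":0}]'
python3 d.py '(.499,-.062,.05)'
```

```text
time: 2.25
position: [0.5001, -0.0609, 0.0784]
tool_rot: [3.098, -0.517, 0.005]
ft_force: [-0.2, 0.1, 0.6]
grip_width: 0.007
grip_force: 0.0
t 2.25 p [ 0.5001 -0.0609  0.0784] F [-0.2  0.1  0.6] w 0.01 j [ 0.51  0.16 -0.48  1.96  0.09  1.03 -1.91]
toolx [ 0.946 -0.325  0.003] y [-0.325 -0.946  0.   ] z [ 0.003 -0.001 -1.   ]
(.499,-.062,.05) tool shift mm [-0.8  1.4 28.4]
```

```bash
python3 -m handwheel '[{"x":-0.001,"y":0.001,"z":0.012,"wx":0,"wy":0,"wz":0},{"x":-0.001,"y":0.001,"z":0.022,"wx":0,"wy":0,"wz":0},{"x":-0.001,"y":0.001,"z":0.027,"wx":0,"wy":0,"wz":0},{"x":-0.001,"y":0.001,"z":0.032,"wx":0,"wy":0,"wz":0},{"x":-0.001,"y":0.001,"z":0.035,"wx":0,"wy":0,"wz":0},{"x":-0.001,"y":0.001,"z":0.035,"wx":0,"wy":0,"wz":0},{"x":-0.001,"y":0.001,"z":0.035,"wx":0,"wy":0,"wz":0}]'
python3 d.py '(.499,-.062,.043)'
```

```text
time: 2.83
position: [0.4978, -0.0611, 0.0424]
tool_rot: [3.098, -0.515, -0.0]
ft_force: [-2.7, -1.2, 10.3]
grip_width: 0.008
grip_force: 5.2
t 2.8333 p [ 0.4978 -0.0611  0.0424] F [-2.7 -1.2 10.3] w 0.01 j [ 0.5   0.21 -0.47  2.    0.12  0.96 -1.93]
toolx [ 0.946 -0.324  0.   ] y [-0.324 -0.946  0.001] z [-0.    -0.001 -1.   ]
(.499,-.062,.043) tool shift mm [ 1.4  0.5 -0.6]
```

```bash
cat > arc.py <<'E'
from h import *
import sys
s=ctrl.get_state(); p=s["position"]; r=R.from_rotvec(s["tool_rot"]).as_matrix()
ax=np.array([.6479,-.0315]); a0=np.arctan2(*(p[:2]-ax)[::-1]); print("angle",np.degrees(a0)%360,"r",np.hypot(*(p[:2]-ax)),"F",s["ft_force"].round(1),"z",p[2].round(4))
for b in map(float,sys.argv[1:]):
    t=np.r_[ax+.152*np.array([np.cos(np.radians(b)),np.sin(np.radians(b))]),p[2]]; print(b,(r.T@(t-p)*1000).round(1))
E
python3 arc.py 190 188 185 182 179 176 173 170 167 164
```

```text
angle 191.1435118822846 r 0.1529681203723929 F [-2.7 -1.2 10.3] z 0.0424
190.0 [-0.7 -3.1 -0. ]
188.0 [-3.1 -7.8 -0. ]
185.0 [ -6.5 -15.   -0. ]
182.0 [ -9.6 -22.4  -0. ]
179.0 [-12.2 -29.9  -0. ]
176.0 [-14.5 -37.5  -0. ]
173.0 [-16.3 -45.2  -0.1]
170.0 [-17.7 -53.1  -0.1]
167.0 [-18.8 -61.   -0.1]
164.0 [-19.4 -68.9  -0.1]
```

```bash
python3 -m handwheel '[{"x":-0.001,"y":-0.003,"z":0,"wx":0,"wy":0,"wz":0},{"x":-0.003,"y":-0.008,"z":0,"wx":0,"wy":0,"wz":0},{"x":-0.0065,"y":-0.015,"z":0,"wx":0,"wy":0,"wz":0},{"x":-0.0095,"y":-0.0225,"z":0,"wx":0,"wy":0,"wz":0},{"x":-0.012,"y":-0.03,"z":0,"wx":0,"wy":0,"wz":0},{"x":-0.0145,"y":-0.0375,"z":0,"wx":0,"wy":0,"wz":0},{"x":-0.0165,"y":-0.045,"z":0,"wx":0,"wy":0,"wz":0},{"x":-0.0175,"y":-0.053,"z":0,"wx":0,"wy":0,"wz":0},{"x":-0.019,"y":-0.061,"z":0,"wx":0,"wy":0,"wz":0},{"x":-0.0195,"y":-0.069,"z":0,"wx":0,"wy":0,"wz":0}]'
python3 arc.py 161 158 155 152 149 146 143 140 137 135
python3 - <<'E'
from h import *
d=ctrl.get_image("side");cv2.imwrite("pics/side2.png",cv2.resize(d["image"][130:330,150:420,::-1],None,fx=2.9,fy=2.9))
E
```

```text
time: 3.67
position: [0.5025, 0.0111, 0.0424]
tool_rot: [3.098, -0.515, 0.003]
ft_force: [-1.3, -1.5, 8.1]
grip_width: 0.004
grip_force: 4.0
angle 163.68047465390137 r 0.15155046113385784 F [-1.3 -1.5  8.1] z 0.0424
161.0 [-0.6 -7.1 -0. ]
158.0 [ -0.4 -15.   -0. ]
155.0 [  0.3 -23.   -0. ]
152.0 [  1.3 -30.9  -0. ]
149.0 [  2.8 -38.7  -0. ]
146.0 [  4.7 -46.4  -0. ]
143.0 [  6.9 -54.   -0. ]
140.0 [  9.6 -61.5  -0. ]
137.0 [ 12.7 -68.9   0. ]
135.0 [ 14.9 -73.7   0. ]
```

View pics/side2.png

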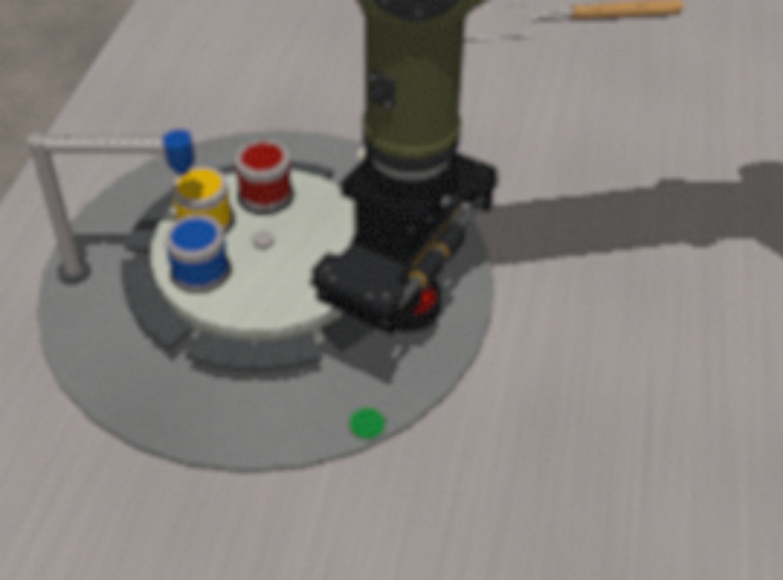

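The table turns with the fingers: the cap is at (425,300) in the crop and the tins are standing and clear of the gripper. I'll continue along the arc.

```bash
python3 -m handwheel '[{"x":-0.0005,"y":-0.007,"z":0,"wx":0,"wy":0,"wz":0},{"x":-0.0005,"y":-0.015,"z":0,"wx":0,"wy":0,"wz":0},{"x":0.0005,"y":-0.023,"z":0,"wx":0,"wy":0,"wz":0},{"x":0.0015,"y":-0.031,"z":0,"wx":0,"wy":0,"wz":0},{"x":0.003,"y":-0.0385,"z":0,"wx":0,"wy":0,"wz":0},{"x":0.0045,"y":-0.0465,"z":0,"wx":0,"wy":0,"wz":0},{"x":0.007,"y":-0.054,"z":0,"wx":0,"wy":0,"wz":0},{"x":0.0095,"y":-0.0605,"z":0,"wx":0,"wy":0,"wz":0},{"x":0.012,"y":-0.067,"z":0,"wx":0,"wy":0,"wz":0},{"x":0.0125,"y":-0.069,"z":0,"wx":0,"wy":0,"wz":0}]'
python3 arc.py 135 134 133 132 131.5 131 130.5 130 129.5 129
python3 - <<'E'
from h import *
for n in("side","top"):
    d=ctrl.get_image(n);c=d["image"][180:300,210:360] if n=="side" else d["image"][140:260,200:350]
    cv2.imwrite(f"pics/{n}3.png",cv2.resize(c[:,:,::-1],None,fx=5,fy=5))
E
```

```text
time: 4.55
position: [0.5377, 0.0733, 0.0427]
tool_rot: [-3.098, 0.514, -0.005]
ft_force: [-0.1, -1.2, 6.6]
grip_width: 0.012
grip_force: 3.8
angle 136.41500885888354 r 0.15207721685689765 F [-0.1 -1.2  6.6] z 0.0427
135.0 [ 1.7 -3.4  0. ]
134.0 [ 2.9 -5.7  0. ]
133.0 [ 4.1 -8.1  0. ]
132.0 [  5.4 -10.4   0. ]
131.5 [  6.  -11.6   0. ]
131.0 [  6.7 -12.7   0. ]
130.5 [  7.4 -13.9   0. ]
130.0 [  8. -15.   0.]
129.5 [  8.7 -16.1   0.1]
129.0 [  9.4 -17.2   0.1]
```

View pics/side3.png

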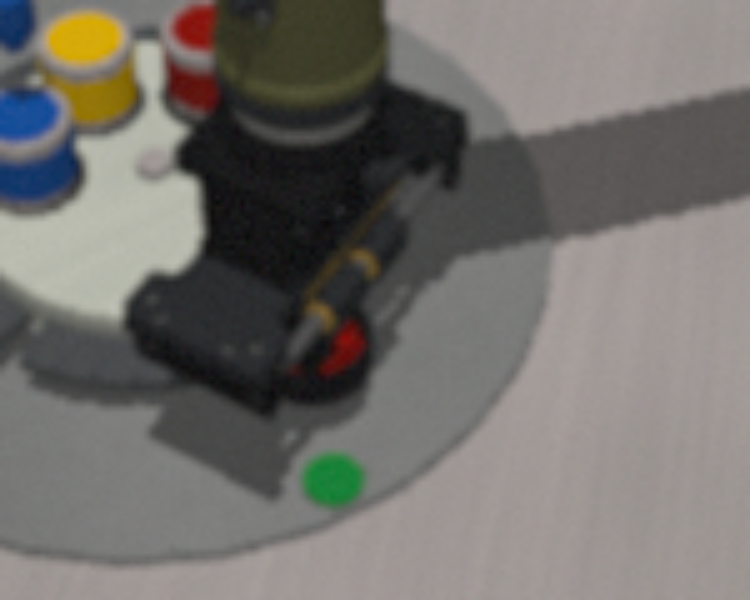

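The cap, at about (330,355) in the crop, is nearing the green tag at (333,480). By geometry it trails the tips by about 5 mm, so I stop the tips at about 129.8°.

```bash
python3 -m handwheel '[{"x":0.0015,"y":-0.0035,"z":0,"wx":0,"wy":0,"wz":0},{"x":0.004,"y":-0.008,"z":0,"wx":0,"wy":0,"wz":0},{"x":0.006,"y":-0.0115,"z":0,"wx":0,"wy":0,"wz":0},{"x":0.008,"y":-0.015,"z":0,"wx":0,"wy":0,"wz":0},{"x":0.0082,"y":-0.0153,"z":0,"wx":0,"wy":0,"wz":0},{"x":0.0082,"y":-0.0153,"z":0,"wx":0,"wy":0,"wz":0},{"x":0.0082,"y":-0.0153,"z":0,"wx":0,"wy":0,"wz":0}]'
python3 arc.py 129.8
python3 - <<'E'
from h import *
for n in("side","top"):
    d=ctrl.get_image(n);c=d["image"][180:300,210:360] if n=="side" else d["image"][140:260,200:350]
    cv2.imwrite(f"pics/{n}4.png",cv2.resize(c[:,:,::-1],None,fx=5,fy=5))
    K,W=d["K"],d["world_to_cam"]; o=np.array((210,180) if n=="side" else (200,140))
    for b in(131.6,134,137):
        q=K@(W@[.6479+.152*np.cos(np.radians(b)),-.0315+.152*np.sin(np.radians(b)),.052,1])[:3];print(n,b,((q[:2]/q[2]-o)*5).round())
E
```

```text
time: 5.23
position: [0.5498, 0.0847, 0.0425]
tool_rot: [-3.098, 0.515, -0.004]
ft_force: [0.2, 0.3, 7.3]
grip_width: 0.006
grip_force: 3.8
angle 130.18224374673235 r 0.1520793140388489 F [0.2 0.3 7.3] z 0.0425
129.8 [ 0.6 -0.8  0. ]
side 131.6 [282. 355.]
side 134 [294. 350.]
side 137 [307. 343.]
top 131.6 [197. 376.]
top 134 [204. 384.]
top 137 [213. 393.]
```

View pics/side4.png

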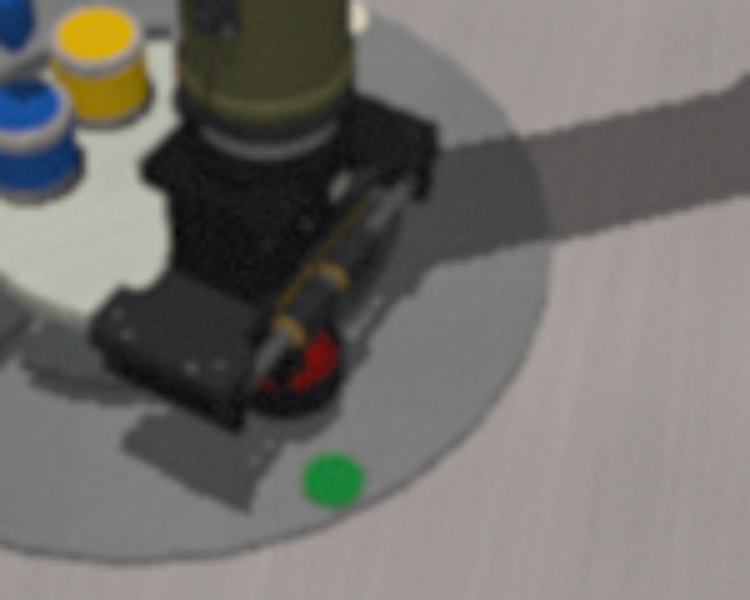

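The housing's right edge at x≈341 puts the cap centre near 285, against 282 expected for the slot, so it is within about 2 mm. Releasing.

```bash
python3 -m handwheel '[{"x":0.0005,"y":-0.001,"z":0,"wx":0,"wy":0,"wz":0},{"x":0.0005,"y":-0.001,"z":-0.004,"wx":0,"wy":0,"wz":0},{"x":0.0005,"y":-0.001,"z":-0.008,"wx":0,"wy":0,"wz":0},{"x":0.0005,"y":-0.001,"z":-0.012,"wx":0,"wy":0,"wz":0},{"x":0.0005,"y":-0.001,"z":-0.016,"wx":0,"wy":0,"wz":0},{"x":0.0005,"y":-0.001,"z":-0.03,"wx":0,"wy":0,"wz":0},{"x":0.0005,"y":-0.001,"z":-0.07,"wx":0,"wy":0,"wz":0},{"x":0.0005,"y":-0.001,"z":-0.11,"wx":0,"wy":0,"wz":0},{"x":0.0005,"y":-0.001,"z":-0.15,"wx":0,"wy":0,"wz":0}]'
python3 d.py '(.45,.0,.2)' '(.44,-.15,.2)'
```

```text
time: 6.08
position: [0.5477, 0.0849, 0.1918]
tool_rot: [3.099, -0.515, -0.005]
ft_force: [1.7, 0.5, -0.1]
grip_width: 0.008
grip_force: 0.0
t 6.0833 p [0.5477 0.0849 0.1918] F [ 1.7  0.5 -0.1] w 0.01 j [ 0.31  0.18 -0.57  1.71  0.1   1.28 -2.18]
toolx [ 0.946 -0.323 -0.003] y [-0.323 -0.946  0.001] z [-0.004  0.    -1.   ]
(.45,.0,.2) tool shift mm [-65.  112.   -7.9]
(.44,-.15,.2) tool shift mm [-26.  257.1  -7.8]
```

Now I back the arm away towards -y and look.

```bash
python3 -m handwheel '[{"x":-0.026,"y":0.257,"z":-0.03,"wx":0,"wy":0,"wz":0},{"x":-0.026,"y":0.257,"z":-0.03,"wx":0,"wy":0,"wz":0},{"x":-0.026,"y":0.257,"z":-0.03,"wx":0,"wy":0,"wz":0},{"x":-0.026,"y":0.257,"z":-0.03,"wx":0,"wy":0,"wz":0},{"x":-0.026,"y":0.257,"z":-0.03,"wx":0,"wy":0,"wz":0},{"x":-0.026,"y":0.257,"z":-0.03,"wx":0,"wy":0,"wz":0},{"x":-0.026,"y":0.257,"z":-0.03,"wx":0,"wy":0,"wz":0},{"x":-0.026,"y":0.257,"z":-0.03,"wx":0,"wy":0,"wz":0},{"x":-0.026,"y":0.257,"z":-0.03,"wx":0,"wy":0,"wz":0}]'
python3 - <<'E'
from h import *
ax=np.array([.6479,-.0315])
for n,p in(("top",(240,216)),("side",(267,251))):
    d=ctrl.get_image(n)
    cv2.imwrite(f"pics/{n}5.png",cv2.resize(d["image"][130:300,150:370,::-1],None,fx=3.5,fy=3.5))
    try:
        c,st=blob(d,"red",p,14)
        for z in(.052,.06):
            w=cast(d,c,z); print(n,c.round(1),st[2:],z,w.round(4),"ang",np.degrees(np.arctan2(*(w-ax)[::-1])).round(2),"r",np.hypot(*(w-ax)).round(4))
    except ValueError: print(n,"none")
E
```

```text
time: 6.83
position: [0.441, -0.1496, 0.221]
tool_rot: [-3.098, 0.517, 0.002]
ft_force: [0.5, 1.0, -0.0]
grip_width: 0.006
grip_force: 0.0
top [239.2 214.8] [ 16  16 200] 0.052 [0.5485 0.0827] ang 131.02 r 0.1514
top [239.2 214.8] [ 16  16 200] 0.06 [0.548  0.0822] ang 131.31 r 0.1514
side [266.4 249.2] [ 21  17 284] 0.052 [0.5485 0.0767] ang 132.55 r 0.1469
side [266.4 249.2] [ 21  17 284] 0.06 [0.5468 0.083 ] ang 131.43 r 0.1528
```

View pics/side5.png

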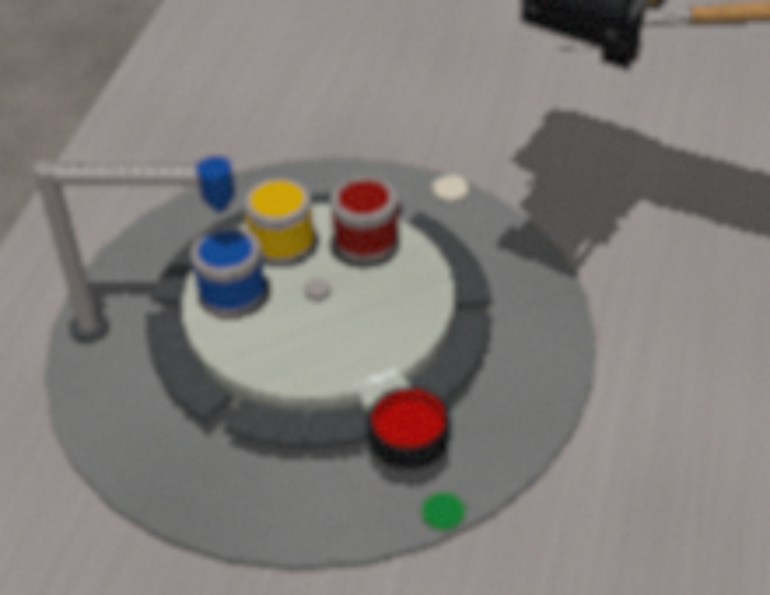

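The side view shows the cap at (408,425) in the crop, in line with the green tag at (443,510), and all three tins upright. Both views meet at z≈60 mm and 131.4°, against a slot at 131.6° and the same cap height as at the start, so the plunger is home and locked.

```bash
python3 -c "
from bench import ctrl
print(ctrl.close_job())"
```

```text
the job is handed in; nothing more can be done
None
```

I indexed the carousel one slot to the green tag and handed the job in at about 7 s of the 38 s allowed. In the last pictures the plunger is up and home in that slot, the three tins are upright and the arm is clear; the judge's result was not shown.

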